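# Clear the marked coaster from the stamping stand into the bin

## Robot

A 6-joint arm with a two-finger parallel gripper is mounted at the origin on the work surface. World frame = base frame: x ahead of the robot, y to its left, z up, the work surface at z = 0. Lengths are in m, angles in rad, forces in N, time in s.
With the tool pointing down it reaches from about 0.375 to 0.975 m from the base axis. Payload 3.8 kg.
Tool frame: the origin (TCP) lies between the finger pads; the fingertips stand 25 mm ahead of it and the grasp point (between the pads) lies 6 mm ahead of it; z points along the fingers, y is the direction in which the jaws open and shut (so a half turn about z gives the same grasp; the last joint's range is limited). The gripper opens to 88 mm and grips with 3 to 60 N. Pads are 18 mm wide; open, the fingers measure 123 mm over their backs; the gripper's body (75 mm by 187 mm) begins 45 mm behind the grasp point.
Start: joints at [1.307, 0.264, 1.604, -0, 1.274, -0.037], TCP at [0.152, 0.658, 0.264] pointing down, gripper open.
Joint ranges: [-2.63, 2.63], [-0.94, 2.18], [0.31, 2.57], [-1.31, 4.45], [0, 2.66], [-2.55, 2.55]. Speed limits (rad/s): [2.57, 2.57, 3.14, 3.14, 3.14, 3.14].

## Interface

Orientations are given as a 3x3 rotation matrix whose columns are the frame's x, y, z axes.
In Python, from plant import sense, get_image, job_done gives the robot as it stands.
- The arm moves only by the shell command python3 -m jog 'ROWS' [FORCE]. ROWS is JSON, one flat list of numbers, 5 for each row, row after row: the opening, from 0 (shut) to 1 (fully open), then the shift along the tool's x, y, z in m, then the turn about the tool's z in degrees. A call has 1 to 8 rows; each row is the pose to reach, as a shift and turn from the pose commanded when the call began, along the tool's axes at that moment; what a row does not reach only later rows make up. A row lasts 1/10 s, in which the tool goes at most 50 mm and 8.59 degrees, less where a joint would pass 70% of its speed; a pose out of reach is approached as far as the arm can. A call with a gripper value outside its range is refused whole. The fingers move at their own pace and stop on an object; FORCE is the grip in N (left out, the last holds). Time passes only in rows, so rows that repeat a pose let the fingers close. It gives the time, the measured TCP pose, the force and the opening at its end, in the units of the state.
- sense(): the state, without advancing time (a new reading comes with each control period).
- get_image(name): name is "side" or "top" or "wrist"; returns a dict with "color" (420x560x3 uint8, red, green, blue), "intrinsics" (3x3 intrinsics, pixels), "pose" (4x4, takes a point from camera to world coordinates); the wrist camera has in their place "tool_from_camera" (4x4, takes a point from camera to tool coordinates, whose origin is the TCP and whose axes are the flange's). Camera axes: x right, y down, z forward; pixel columns grow to the right and rows downward; lengths in m; the calibration is good to about 2 mm. A picture is of the moment at which its call begins: read the wrist's pose just before it. There is no depth.
- job_done(): hands the job in, once; it reports no verdict.
The state is a dict: "time_s": time; "joint_positions": joint angles; "joint_vel": joint speeds; "joint_efforts": joint torques, N m; "eef_pos": TCP position; "eef_rot": TCP orientation; "ft_force": force on the tool from outside, world axes, zero at the start; "torque": the same for the moment, N m; "width": finger opening in m.
Only numpy, scipy, OpenCV 4.12 (cv2) and the standard library are available. Lean on these libraries where they do the work, as an engineer would, in place of code of your own. Each camera call takes 0.05 s, during which the arm holds its last target.

## Task

The round wooden coaster on the stamping stand is finished. First swing the steel gate bar fully open, then press lightly on the coaster from above and draw it flat out of its nest, and push it off the open edge of the stand so that it drops into the wooden bin below. Its face and edge mark easily: never bear on it with more than 20 N (about 2 kg), keep it flat on the stand until the edge, leave the gate open, and do not disturb the brush, the jar or the mallet.

Things in the scene. Friction and masses are not known exactly. Their poses are not given: they have to be found in the camera images.
- stand: Fixed wooden block with aluminium top plate, 124 mm (own x) by 220 mm (own y, -115 to +105) by 110 mm high; origin at its underside, 0 to 15 mm above the bench (levelling feet), z up. Own +y points along the nest to the open drop edge at y = +105. Nest on top from y = -100 to -6: side walls (x = 42 to 54 either side) and back wall are 16 mm high, corners filled.
- nest_centre (a point): On the stand's top plate, where the coaster's centre is when it touches the nest's back wall: stand x = 0, y = -57 mm, z = 110 mm. The nest is 84 mm wide and its walls stand 6 mm above the coaster's face, so in there it can be neither gripped nor got behind, only pressed from above and drawn out towards +y.
- edge_mid (a point): Middle of the open drop edge, on the stand's top plate: stand x = 0, y = +105 mm, z = 110 mm. Between the gate and this edge the top is bare.
- gate (a joint): Angle of the steel gate bar about its upright hinge, rad: 0 = across the nest's mouth (bar along the stand's -x from the hinge), growing as its free end swings towards the drop edge; 1.57 = along the stand's +y; stop at 1.75; fully open is over 1.3. Stiff hinge (0.10 N m friction), stays where left. Starts between 0 and 0.3.
- gate_hinge (a point): On the hinge axis of the gate, at half height of the bar, 18 mm above the stand's top: stand x = +53, y = +10 mm. The bar is 88 mm long with a round end, 8 mm thick, and spans 2 to 32 mm above the top plate: it can be pushed from the nest side, above the coaster's face. Beside it a 16 mm square post, 40 mm high, stands at stand x = +53, y = -4.
- gate_tip (a point): On the gate bar's middle plane, 80 mm from the hinge axis, 18 mm above the stand's top; moves with the gate.
- coaster: Round flat coaster of pale lacquered wood, 80 mm across, 10 mm thick, 40 to 85 g, lying in the nest on the stand's top; origin at the centre of its underside, z up. Slippery on the stand (friction about 0.25), less so under a gripper's fingertips: a light press of some 3 to 8 N draws it along. It is hard: touch down very slowly (about 4 mm/s), a quick touch exceeds 20 N.
- bin: Open wooden bin fixed close against the stand below the drop edge, on like levelling feet: 170 mm (own x) by 180 mm (own y), 70 mm high, walls and floor 5 mm; origin at the centre of its underside, level with the stand's underside. Its rim is 40 mm below the stand's top.
- brush: Bystander: flat brush with a black handle lying on the bench.
- jar: Bystander: amber glass jar with a steel lid, 60 mm across, 85 mm high, origin under its centre.
- mallet: Bystander: wooden hammer lying on the bench.
Things that resemble listed ones, but are neither listed nor needed, are in the scene too. There is more than one size of the coaster; the job needs the middle-sized.

How it is judged:
By the outcome, as a careful person would: the job done as asked, in the order asked, and still so for the second after the job is handed in, with the robot touching nothing.
It also fails if it takes over 72 s, if anything falls off the work surface, if the arm or the gripper's body presses on something with over 40 N, if the wrist force passes 120 N, or if a joint passes its speed limit or range.

## Working session

There is one attempt and no reset: what is moved stays moved. The work goes in short steps, Python scripts to look and compute and a shell command to move; the robot and the scene stay as the last step left them, time stands still between calls to the robot, and variables do not carry over. Pictures are saved under pics/ and viewed, and the job is handed in when it is done.

```bash
ls; mkdir -p pics; python3 - <<'E'
from plant import sense,get_image
import cv2,numpy as np
s=sense();print({k:np.round(v,4).tolist() for k,v in s.items()})
for n in("side","top","wrist"):
    im=get_image(n);cv2.imwrite(f"pics/{n}0.png",im["color"][:,:,::-1])
    print(n,np.round(im["intrinsics"],2).tolist(),np.round(im.get("pose",im.get("tool_from_camera")),4).tolist())
E
```

```text
pics
{'time_s': 0.0, 'joint_positions': [1.3071, 0.2648, 1.6053, 0.0, 1.2737, -0.0369], 'joint_vel': [-0.001, 0.0006, 0.0009, -0.0004, 0.0009, -0.0002], 'joint_efforts': [0.0002, -50.2091, -35.6891, 0.0728, 0.0291, -0.0002], 'eef_pos': [0.1516, 0.6571, 0.2624], 'eef_rot': [[-0.9744, 0.2249, -0.0006], [0.2249, 0.9744, -0.0021], [0.0001, -0.0022, -1.0]], 'ft_force': [-0.6286, 1.2475, 0.2133], 'torque': [-0.0211, -0.0287, 0.0399], 'width': 0.088}
side [[417.69, 0.0, 272.78], [0.0, 417.69, 208.11], [0.0, 0.0, 1.0]] [[0.7175, -0.4104, 0.5628, -0.1341], [-0.6965, -0.4328, 0.5724, -0.6074], [0.0087, -0.8027, -0.5964, 0.7918], [0.0, 0.0, 0.0, 1.0]]
top [[429.76, 0.0, 271.85], [0.0, 429.76, 213.19], [0.0, 0.0, 1.0]] [[-0.0126, -0.9867, 0.162, 0.3558], [-0.9999, 0.0119, -0.0056, 0.0346], [0.0036, -0.162, -0.9868, 1.1579], [0.0, 0.0, 0.0, 1.0]]
wrist [[311.0, 0.0, 279.81], [0.0, 311.0, 207.58], [0.0, 0.0, 1.0]] [[0.0009, -0.9628, -0.2703, 0.0681], [1.0, 0.0008, 0.0006, -0.0001], [-0.0004, -0.2703, 0.9628, -0.1212], [0.0, 0.0, 0.0, 1.0]]
```

View pics/side0.png

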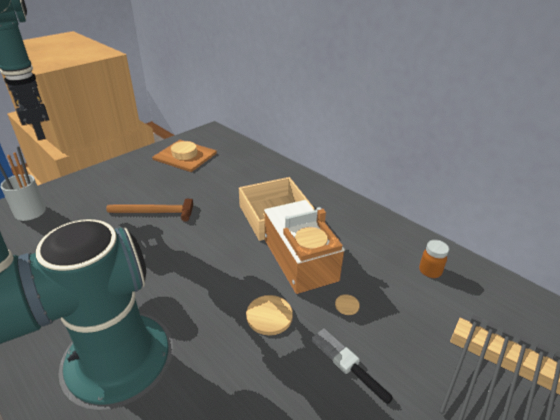

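View pics/top0.png

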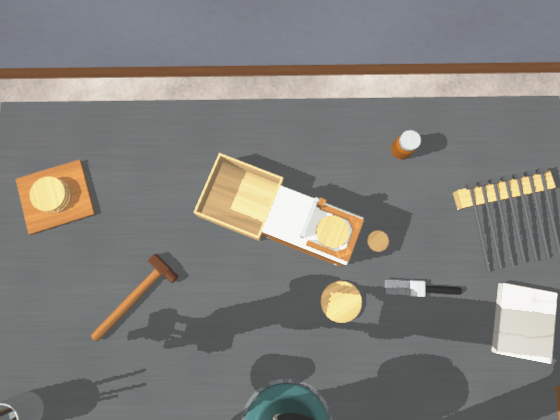

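View pics/wrist0.png

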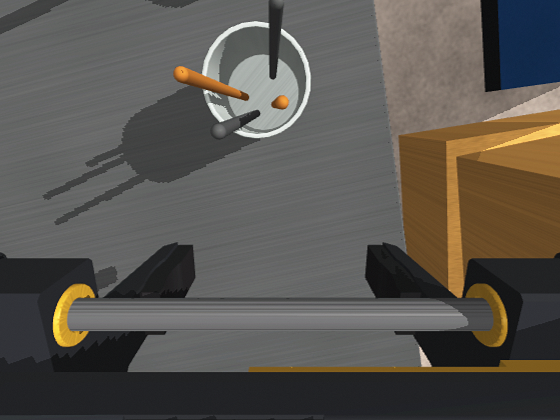

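```bash
python3 - <<'E'
import cv2
a=cv2.imread("pics/top0.png")[145:275,185:395];cv2.imwrite("pics/topc.png",cv2.resize(a,None,fx=3.8,fy=3.8,interpolation=cv2.INTER_CUBIC))
a=cv2.imread("pics/side0.png")[170:300,230:370];cv2.imwrite("pics/sidec.png",cv2.resize(a,None,fx=4.5,fy=4.5,interpolation=cv2.INTER_CUBIC))
E
```

```text
(no output)
```

View pics/topc.png

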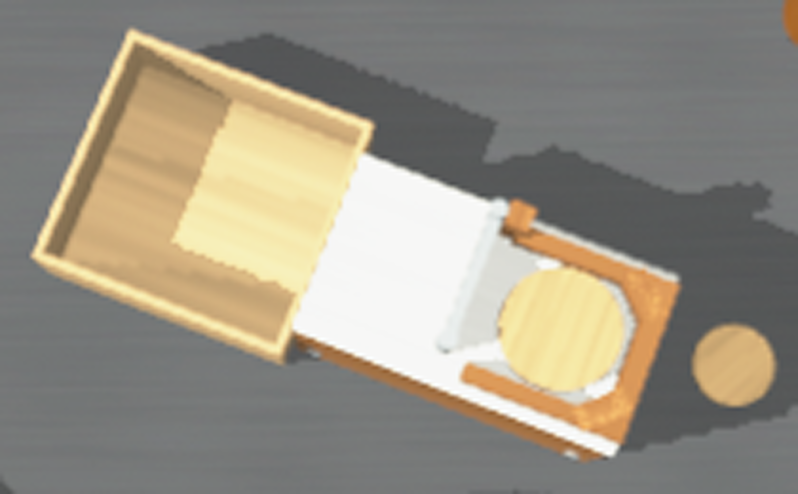

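View pics/sidec.png

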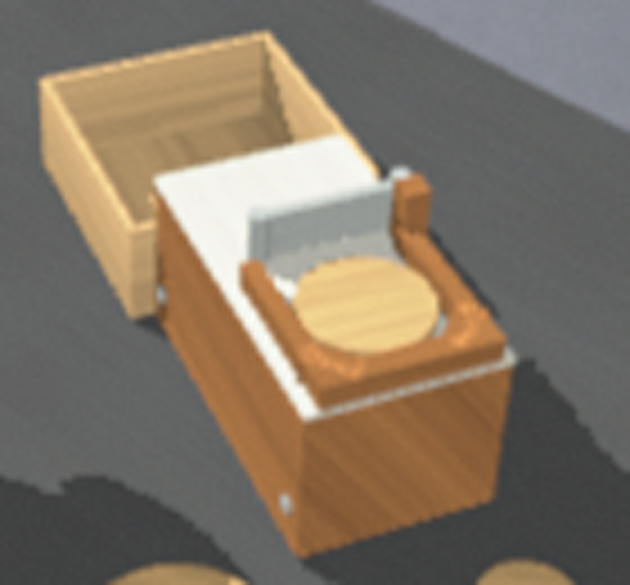

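```bash
cat > h.py <<'E'
import numpy as np,cv2
K={"top":np.array([[429.76,0,271.85],[0,429.76,213.19],[0,0,1]]),"side":np.array([[417.69,0,272.78],[0,417.69,208.11],[0,0,1]])}
from plant import get_image
def rz(a): return np.array([[np.cos(a),-np.sin(a),0],[np.sin(a),np.cos(a),0],[0,0,1]])
def proj(K,T,p):
    q=(np.asarray(p)-T[:3,3])@T[:3,:3]; return (q@K.T)[:,:2]/q[:,2:]
def ray(K,T,uv,z):
    d=T[:3,:3]@np.linalg.solve(K,[*uv,1]);return T[:3,3]+d*(z-T[2,3])/d[2]
E
python3 - <<'E'
from h import *
from scipy.optimize import least_squares
C=[[62,105,110],[-62,105,110],[62,-115,110],[-62,-115,110]]
T=[(365,153),(297,328),(680,277),(614,455)]
S=[(338,137),(157,180),(515,357),(308,415)]
S2=[(302,555)];C2=[[-62,-115,0]]
P=lambda L,f,o:np.array(L)/f+o
it,is_=get_image("top"),get_image("side")
tu=P(T,3.8,(185,145));su=P(S+S2,4.5,(230,170))
Ct=np.array(C)/1e3;Cs=np.array(C+C2)/1e3
def w(x,c):return c@rz(x[3]).T+x[:3]
def f(x):return np.r_[(proj(it["intrinsics"],it["pose"],w(x,Ct))-tu).ravel(),(proj(is_["intrinsics"],is_["pose"],w(x,Cs))-su).ravel()]
r=least_squares(f,[.45,-.05,.01,1.2]);print(r.x,np.round(r.fun.reshape(-1,2),2).tolist())
x=r.x
for n,p in dict(nest=[0,-57,110],edge=[0,105,110],hinge=[53,10,128]).items():print(n,w(x,np.array([p])/1e3).round(4))
zt=x[2]+.11
def loc(p):return (rz(x[3]).T@(p-x[:3]))
u=np.array((446,345))/3.8+(185,145)
tip=loc(ray(it["intrinsics"],it["pose"],u,zt+.032));print("tip",tip.round(4),"gate ang",np.arctan2(tip[1]-.01,.053-tip[0]))
u=np.array((563,328))/3.8+(185,145)
print("coaster",loc(ray(it["intrinsics"],it["pose"],u,zt+.01)).round(4))
E
```

```text
[ 0.4999692  -0.06805924  0.00655589 -0.38889593] [[-0.27, -0.17], [-0.9, -0.07], [0.33, -0.57], [0.47, -0.12], [0.61, -0.72], [-0.71, -0.65], [0.81, 0.04], [-0.22, 0.35], [-0.9, 1.59]]
nest [[ 0.4784 -0.1208  0.1166]]
edge [[0.5398 0.0291 0.1166]]
hinge [[ 0.5528 -0.0789  0.1346]]
tip [-0.0406  0.011   0.142 ] gate ang 0.010455799504081072
coaster [-0.0002 -0.055   0.12  ]
```

```bash
cat >> h.py <<'E'
X=np.array([0.49997,-0.06806,0.00656,-0.3889])
def w2s(p): return (rz(X[3]).T@(np.asarray(p)-X[:3]))*1e3
def goal(xs,ys,h):
    """stand mm of TCP xy, fingertip height h mm above plate; tool y along stand x"""
    from plant import sense
    s=sense();R=np.array(s["eef_rot"]);p=np.array(s["eef_pos"])
    t=rz(X[3])@(np.array([xs,ys,110+h])/1e3)+X[:3]+[0,0,.025]
    a=np.arctan2(R[1,1],R[0,1]);turn=-np.degrees((X[3]-a+np.pi)%(2*np.pi)-np.pi)
    print("shift",np.round(R.T@(t-p),4).tolist(),"turn",round(turn,1))
def st():
    from plant import sense
    s=sense();q=w2s(s["eef_pos"]);q[2]-=135
    print("t",round(s["time_s"],2),"stand",q.round(1),"F",np.round(s["ft_force"],1),"w",round(s["width"],4),"q",np.round(s["joint_positions"],2))
E
python3 -c "
from h import *
goal(0,-75,120);st()"
```

```text
shift [-0.4904, -0.7026, 0.0023] turn 99.3
t 0.25 stand [-597.3  539.3  121.5] F [ 0.3 -0.3 -0. ] w 0.0881 q [ 1.31  0.26  1.6  -0.    1.27 -0.04]
```

```bash
python3 -m jog '[1,-0.49,-0.70,0,99,1,-0.49,-0.70,0,99,1,-0.49,-0.70,0,99,1,-0.49,-0.70,0,99,1,-0.49,-0.70,0,99,1,-0.49,-0.70,0,99,1,-0.49,-0.70,0,99,1,-0.49,-0.70,0,99]'; python3 -c "
from h import *
goal(0,-75,120);st()"
```

```text
time_s: 1.05
eef_pos: [0.3018, 0.285, 0.2639]
eef_rot: [[-0.138, 0.99, 0.001], [0.99, 0.138, 0.0], [0.0, 0.001, -1.0]]
ft_force: [0.9, -0.4, -0.8]
width: 0.0885
shift [-0.4419, 0.1097, 0.0022] turn 30.2
t 1.05 stand [-317.2  251.6  122.3] F [ 0.9 -0.4 -0.8] w 0.0885 q [ 0.7  -0.25  2.12 -0.    1.27  0.56]
```

```bash
python3 -m jog '[1,-0.442,0.11,0,30,1,-0.442,0.11,0,30,1,-0.442,0.11,0,30,1,-0.442,0.11,0,30,1,-0.442,0.11,0,30,1,-0.442,0.11,0,30,1,-0.442,0.11,0,30,1,-0.442,0.11,0,30]'; python3 -c "
from h import *
goal(0,-75,120);st()"
```

```text
time_s: 1.85
eef_pos: [0.4532, -0.0857, 0.264]
eef_rot: [[0.371, 0.929, 0.001], [0.929, -0.371, -0.0], [0.0, 0.001, -1.0]]
ft_force: [0.8, 1.0, 0.6]
width: 0.088
shift [-0.0413, 0.0362, 0.0025] turn 0.5
t 1.85 stand [-36.6 -34.  122.4] F [0.8 1.  0.6] w 0.088 q [-0.24 -0.15  2.04  0.    1.25  0.14]
```

```bash
python3 -m jog '[1,-0.041,0.036,0,0.5,1,-0.041,0.036,0,0.5,1,-0.041,0.036,0,0.5,1,-0.041,0.036,0,0.5]'; python3 -c "
from h import *
goal(0,-75,120);st()
im=get_image('wrist');cv2.imwrite('pics/w1.png',im['color'][:,:,::-1])
"
```

```text
time_s: 2.25
eef_pos: [0.4706, -0.134, 0.2634]
eef_rot: [[0.379, 0.926, -0.001], [0.926, -0.379, 0.001], [0.001, -0.001, -1.0]]
ft_force: [1.3, 0.2, -0.9]
width: 0.0881
shift [-0.0029, 0.0022, 0.0018] turn 0.0
t 2.25 stand [ -2.2 -72.1 121.8] F [ 1.3  0.2 -0.9] w 0.0881 q [-0.33 -0.09  1.99  0.    1.25  0.06]
```

View pics/w1.png

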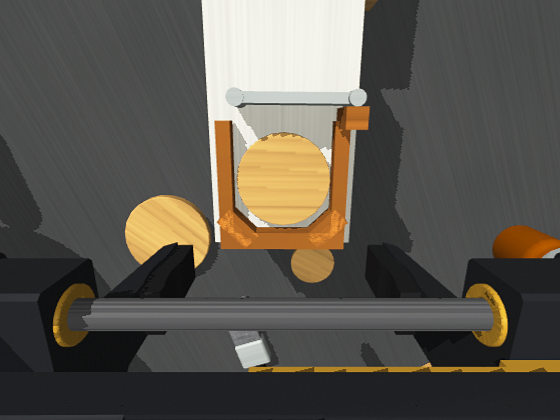

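```bash
python3 - <<'E'
from h import *
from plant import sense
s=sense();Tt=np.eye(4);Tt[:3,:3]=s["eef_rot"];Tt[:3,3]=s["eef_pos"]
im=get_image("wrist");T=Tt@im["tool_from_camera"];K=im["intrinsics"]
zt=X[2]+.11
for n,u,h in[("coaster",(283.5,179.5),10),("hinge",(358,97.5),32),("barend",(235,97),32),("post",(356,118),40),("wallL",(215,121),16),("wallR",(350,125),16),("BL",(221,248),16),("BR",(343,248),16),("col L",(236.5,179),10),("col R",(330,179),10)]:
    print(n,w2s(ray(K,T,u,zt+h/1e3)).round(1))
c=cv2.resize(cv2.imread("pics/w1.png")[70:260,195:385],None,fx=3.1,fy=3.1,interpolation=cv2.INTER_CUBIC);cv2.imwrite("pics/w1c.png",c)
E
```

```text
coaster [  2. -50. 120.]
hinge [ 54.8  13.9 142. ]
barend [-33.4  14.  142. ]
post [ 52.5  -0.3 150. ]
wallL [-51.9  -2.7 126. ]
wallR [ 53.8  -5.4 126. ]
BL [ -52.4 -109.7  126. ]
BR [  54.3 -109.3  126. ]
col L [-37.5 -49.6 120. ]
col R [ 41.1 -49.4 120. ]
```

View pics/w1c.png

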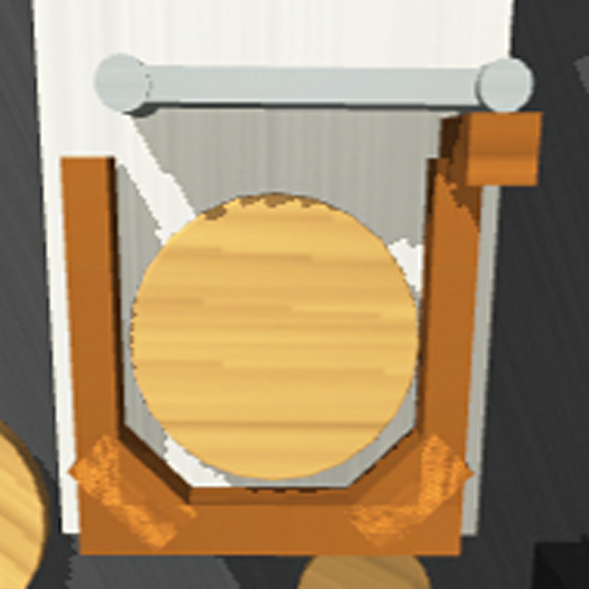

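```bash
sed -i 's/^X=.*/X=np.array([0.502,-0.0657,0.0046,-0.3889])/' h.py; python3 -c "
from h import *
goal(-20,-20,21);st()"
```

```text
shift [0.0545, -0.0165, 0.103] turn 0.1
t 2.35 stand [ -3.3 -74.5 124. ] F [-0.5  0.6 -0.7] w 0.0879 q [-0.33 -0.09  1.99  0.    1.25  0.06]
```

```bash
python3 -m jog '[0,0.027,-0.008,0.02,0,0,0.0545,-0.0165,0.04,0,0,0.0545,-0.0165,0.05,0,0,0.0545,-0.0165,0.06,0,0,0.0545,-0.0165,0.07,0,0,0.0545,-0.0165,0.075,0,0,0.0545,-0.0165,0.075,0]' 10; python3 -c "
from h import *
goal(-20,-20,21);st()
im=get_image('side');cv2.imwrite('pics/s2.png',cv2.resize(im['color'][130:290,220:380,::-1],None,fx=3.7,fy=3.7,interpolation=cv2.INTER_CUBIC))
"
```

```text
time_s: 3.05
eef_pos: [0.4761, -0.0786, 0.188]
eef_rot: [[0.379, 0.925, -0.001], [0.925, -0.379, 0.0], [-0.0, -0.001, -1.0]]
ft_force: [0.5, 0.2, -0.7]
width: 0.0339
shift [0.0018, -0.0009, 0.0274] turn -0.0
t 3.05 stand [-19.1 -21.8  48.4] F [ 0.5  0.2 -0.7] w 0.0339 q [-0.22 -0.04  2.09 -0.    1.1   0.17]
```

View pics/s2.png

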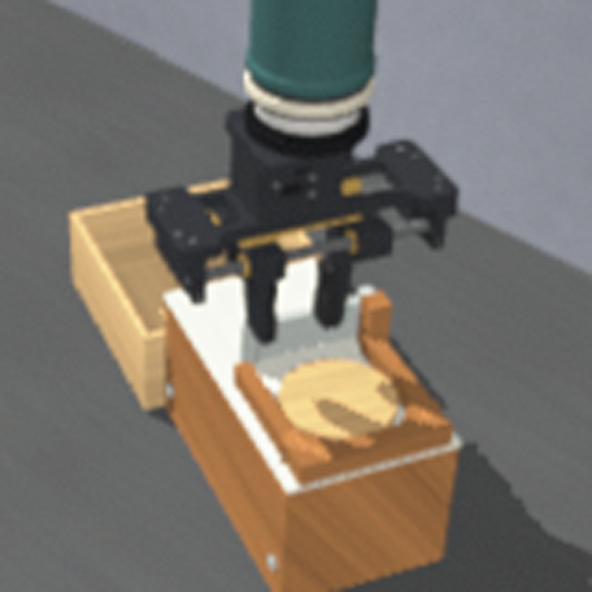

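```bash
python3 -m jog '[0,0,0,0,0,0,0,0,0.003,0,0,0,0,0.008,0,0,0,0,0.013,0,0,0,0,0.018,0,0,0,0,0.023,0,0,0,0,0.026,0,0,0,0,0.026,0]'; python3 -c "
from h import *
st()
im=get_image('side');cv2.imwrite('pics/s3.png',cv2.resize(im['color'][150:290,240:360,::-1],None,fx=4.2,fy=4.2,interpolation=cv2.INTER_CUBIC))
"
```

```text
time_s: 3.9
eef_pos: [0.4761, -0.0781, 0.1619]
eef_rot: [[0.379, 0.926, -0.001], [0.926, -0.379, 0.0], [-0.0, -0.001, -1.0]]
ft_force: [0.1, -0.0, -0.4]
width: 0.0004
t 3.9 stand [-19.3 -21.3  22.3] F [ 0.1 -0.  -0.4] w 0.0004 q [-0.21 -0.01  2.11  0.    1.04  0.17]
```

View pics/s3.png

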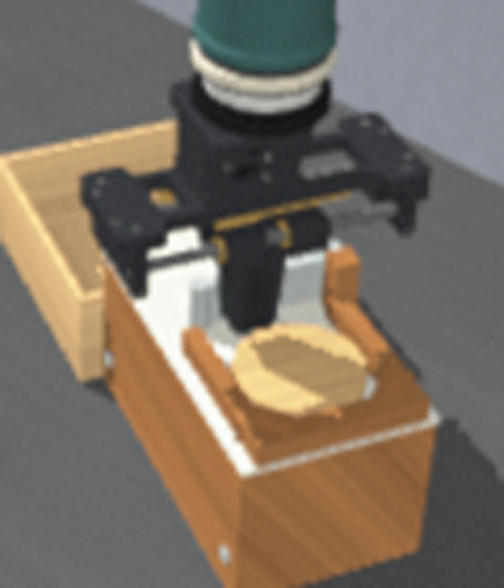

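```bash
python3 -m jog '[0,0.005,0,0,0,0,0.010,0,0,0,0,0.015,0,0,0,0,0.021,0,0,0,0,0.028,0.001,0,0,0,0.035,0.002,0,0,0,0.043,0.005,0,0,0,0.050,0.008,0,0]'; python3 -c "
from h import *
st()"
```

```text
time_s: 4.75
eef_pos: [0.5034, -0.0344, 0.1628]
eef_rot: [[0.378, 0.926, 0.0], [0.926, -0.378, -0.0], [-0.0, 0.0, -1.0]]
ft_force: [-0.9, -2.6, 0.9]
width: 0.0004
t 4.75 stand [-10.6  29.5  23.2] F [-0.9 -2.6  0.9] w 0.0004 q [-0.12  0.03  2.07 -0.    1.04  0.27]
```

```bash
python3 -m jog '[0,0.007,0.005,0,0,0,0.013,0.010,0,0,0,0.018,0.016,0,0,0,0.022,0.023,0,0,0,0.025,0.031,0,0,0,0.027,0.039,0,0,0,0.0275,0.046,0,0,0,0.0275,0.046,0,0]'; python3 -c "
from h import *
st()
im=get_image('wrist');cv2.imwrite('pics/w2.png',im['color'][:,:,::-1])
im=get_image('side');cv2.imwrite('pics/s4.png',cv2.resize(im['color'][150:290,240:360,::-1],None,fx=4.2,fy=4.2,interpolation=cv2.INTER_CUBIC))
"
```

```text
time_s: 5.55
eef_pos: [0.5569, -0.027, 0.1625]
eef_rot: [[0.379, 0.925, 0.001], [0.925, -0.379, 0.0], [0.001, 0.0, -1.0]]
ft_force: [0.6, -0.5, 0.1]
width: 0.0005
t 5.55 stand [36.1 56.6 22.9] F [ 0.6 -0.5  0.1] w 0.0005 q [-0.09  0.13  1.96  0.    1.05  0.3 ]
```

View pics/s4.png

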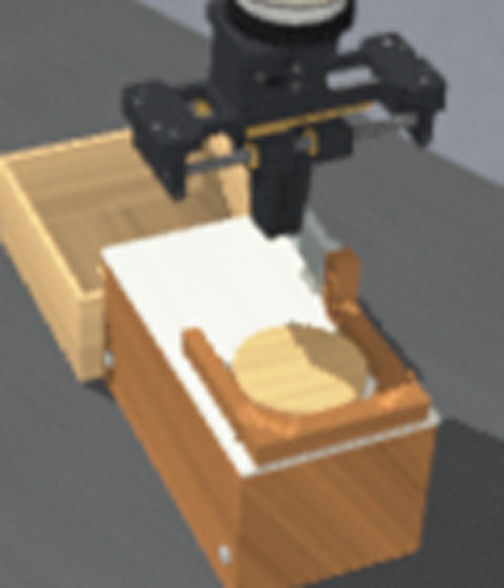

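View pics/w2.png

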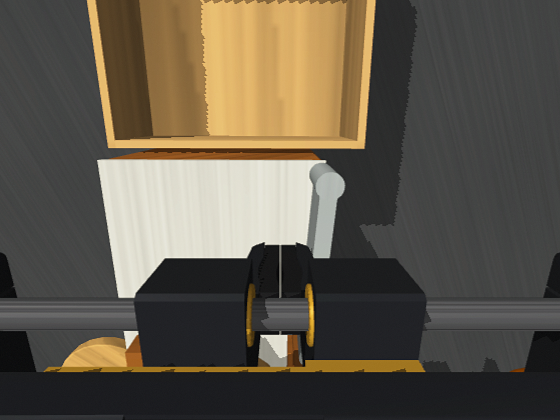

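```bash
python3 -m jog '[0,-0.005,-0.012,0,0,0,-0.015,-0.020,-0.02,0,0,-0.05,-0.035,-0.025,0,0,-0.085,-0.035,-0.025,0,0,-0.110,-0.035,-0.02,0,0,-0.110,-0.035,-0.01,0,0,-0.110,-0.035,-0.003,0,0,-0.110,-0.035,-0.001,0]'; python3 -c "
from h import *
goal(1,-53,16);st()
im=get_image('wrist');cv2.imwrite('pics/w3.png',im['color'][:,:,::-1])
im=get_image('side');cv2.imwrite('pics/s5.png',cv2.resize(im['color'][150:290,240:360,::-1],None,fx=4.2,fy=4.2,interpolation=cv2.INTER_CUBIC))
"
```

```text
time_s: 6.45
eef_pos: [0.4809, -0.1145, 0.1624]
eef_rot: [[0.378, 0.926, -0.002], [0.926, -0.378, 0.001], [0.0, -0.002, -1.0]]
ft_force: [-0.9, -0.7, -0.4]
width: 0.0004
shift [0.0002, 0.002, 0.0067] turn 0.0
t 6.45 stand [ -1.  -53.2  22.8] F [-0.9 -0.7 -0.4] w 0.0004 q [-0.28  0.01  2.09  0.    1.05  0.1 ]
```

View pics/s5.png

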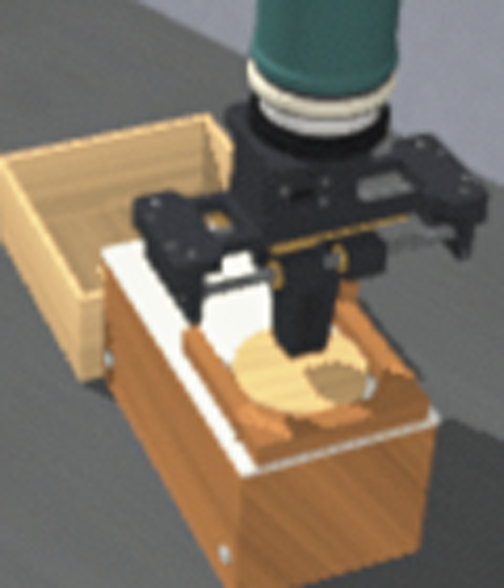

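View pics/w3.png

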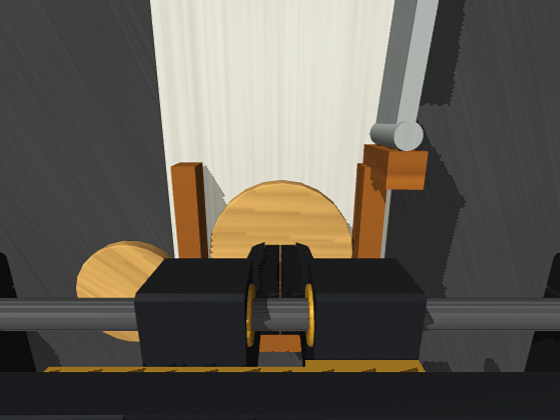

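```bash
python3 -m jog '[0,0,0.002,0.001,0,0,0,0.002,0.002,0,0,0,0.002,0.003,0,0,0,0.002,0.004,0,0,0,0.002,0.005,0,0,0,0.002,0.0055,0,0,0,0.002,0.006,0,0,0,0.002,0.0064,0]'; python3 -m jog '[0,0,0,0.0004,0,0,0,0,0.0008,0,0,0,0,0.0012,0,0,0,0,0.0016,0,0,0,0,0.002,0]';python3 -m jog '[0,0,0,0.0004,0,0,0,0,0.0008,0,0,0,0,0.0012,0,0,0,0,0.0016,0,0,0,0,0.002,0]'; python3 -c "
from h import *
st()"
```

```text
time_s: 7.35
eef_pos: [0.4836, -0.1163, 0.1573]
eef_rot: [[0.379, 0.926, 0.0], [0.926, -0.379, 0.0], [0.0, 0.0, -1.0]]
ft_force: [-0.3, 0.2, 0.5]
width: 0.0005
time_s: 7.85
eef_pos: [0.4837, -0.1162, 0.1553]
eef_rot: [[0.379, 0.926, 0.0], [0.926, -0.379, -0.0], [0.0, 0.0, -1.0]]
ft_force: [-0.3, 0.0, -0.6]
width: 0.0005
time_s: 8.35
eef_pos: [0.4837, -0.1162, 0.1533]
eef_rot: [[0.379, 0.926, 0.0], [0.926, -0.379, 0.0], [0.0, 0.0, -1.0]]
ft_force: [-0.6, 0.8, -0.6]
width: 0.0004
t 8.35 stand [  2.2 -53.7  13.7] F [-0.6  0.8 -0.6] w 0.0004 q [-0.29  0.03  2.09  0.    1.03  0.1 ]
```

```bash
for i in 1 2; do python3 -m jog '[0,0,0,0.0004,0,0,0,0,0.0008,0]' | grep -E "pos|force"; done
```

```text
eef_pos: [0.4837, -0.1162, 0.1525]
ft_force: [-1.1, -0.1, -0.8]
eef_pos: [0.4836, -0.1162, 0.1517]
ft_force: [0.3, -0.5, 0.1]
```

```bash
python3 -m jog '[0,0,0,0.0004,0,0,0,0,0.0008,0]' | grep -E "pos|force"
```

```text
eef_pos: [0.4837, -0.1162, 0.1509]
ft_force: [0.1, 0.5, -0.1]
```

```bash
python3 -m jog '[0,0,0,0.0003,0,0,0,0,0.0006,0]' | grep -E "pos|force"
```

```text
eef_pos: [0.4836, -0.1162, 0.1503]
ft_force: [-0.2, 0.1, 0.2]
```

```bash
python3 -m jog '[0,0,0,0.0004,0]' | grep -E "pos|force"
```

```text
eef_pos: [0.4837, -0.1162, 0.1499]
ft_force: [0.4, 0.3, -0.1]
```

```bash
python3 -m jog '[0,0,0,0.0004,0]' | grep -E "pos|force"
```

```text
eef_pos: [0.4837, -0.1162, 0.1495]
ft_force: [-0.7, 0.3, 4.8]
```

```bash
python3 -m jog '[0,0,0,0,0]' | grep -E "pos|force"; python3 -m jog '[0,0,0,0.0001,0]' | grep -E "pos|force"
```

```text
eef_pos: [0.4837, -0.1162, 0.1495]
ft_force: [-0.6, 0.0, 0.3]
eef_pos: [0.4837, -0.1162, 0.1495]
ft_force: [-0.4, -0.5, 2.5]
```

```bash
python3 -m jog '[0,0,0,0,0]' | grep -E "force"; python3 -m jog '[0,0,0,0.0001,0]' | grep -E "pos|force"; python3 -m jog '[0,0,0,0,0]' | grep -E "force"
```

```text
ft_force: [0.6, 0.6, 1.4]
eef_pos: [0.4837, -0.1162, 0.1495]
ft_force: [-0.1, -0.6, 2.8]
ft_force: [-1.1, 0.0, 2.3]
```

```bash
python3 -m jog '[0,0,0,0.0002,0]' | grep -E "pos|force"; python3 -m jog '[0,0,0,0.0001,0]' | grep -E "force"; python3 -m jog '[0,0,0,0,0]' | grep -E "force"
```

```text
eef_pos: [0.4838, -0.1163, 0.1495]
ft_force: [-1.5, 2.1, 5.5]
ft_force: [-1.9, -0.3, 5.7]
ft_force: [-1.3, 1.1, 5.0]
```

```bash
python3 -m jog '[0,0.001,0,0,0,0,0.003,0,0,0,0,0.005,0,0,0,0,0.007,0,0,0,0,0.010,0,0,0]' | grep -E "pos|force"; python3 -c "
from h import *
st()
im=get_image('wrist');cv2.imwrite('pics/w4.png',im['color'][:,:,::-1])"
```

```text
eef_pos: [0.488, -0.1072, 0.1495]
ft_force: [0.3, -0.7, 5.8]
t 10.65 stand [  2.8 -43.7   9.9] F [ 0.3 -0.7  5.8] w 0.0002 q [-0.27  0.03  2.09 -0.    1.02  0.12]
```

View pics/w4.png

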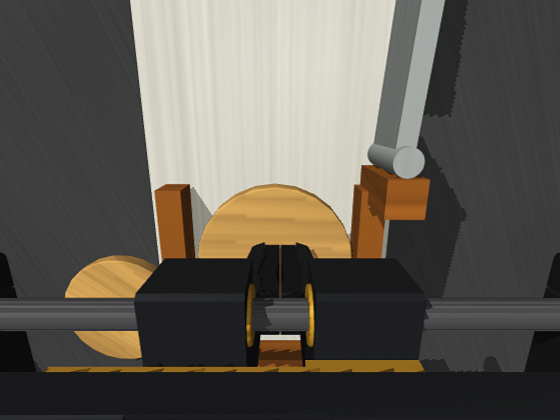

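```bash
python3 -m jog '[0,0.002,0,0,0,0,0.005,-0.0005,0,0,0,0.008,-0.001,0,0,0,0.011,-0.001,0,0,0,0.014,-0.001,0,0,0,0.017,-0.001,0,0,0,0.020,-0.001,0,0]' | grep -E "pos|force"; python3 -m jog '[0,0.003,0,0,0,0,0.006,0,0,0,0,0.009,0,0,0,0,0.012,0,0,0,0,0.015,0,0,0,0,0.018,0,0,0,0,0.021,0,0,0,0,0.024,0,0,0]' | grep -E "pos|force"; python3 -c "
from h import *
st()
im=get_image('wrist');cv2.imwrite('pics/w5.png',im['color'][:,:,::-1])"
```

```text
eef_pos: [0.4947, -0.0881, 0.1495]
ft_force: [-0.8, -1.3, 4.8]
eef_pos: [0.5038, -0.0659, 0.1495]
ft_force: [-0.5, -1.7, 5.7]
t 12.2 stand [1.7 0.5 9.9] F [-0.5 -1.7  5.7] w 0.0003 q [-0.18  0.05  2.07 -0.    1.02  0.21]
```

View pics/w5.png

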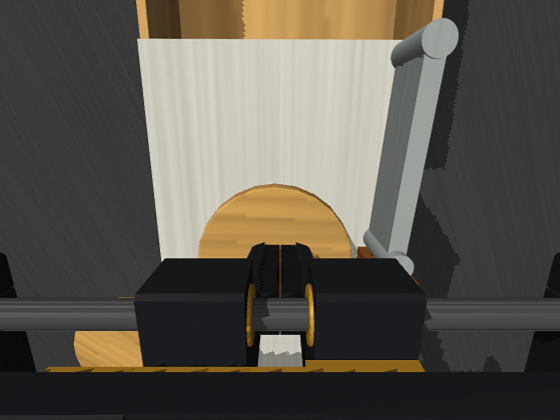

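```bash
python3 -m jog '[0,0.003,0,0,0,0,0.006,-0.0005,0,0,0,0.009,-0.001,0,0,0,0.012,-0.0015,0,0,0,0.015,-0.0015,0,0,0,0.018,-0.0015,0,0,0,0.021,-0.0015,0,0,0,0.024,-0.0015,0,0]' | grep -E "pos|force"; python3 -m jog '[0,0.003,0,0,0,0,0.006,0,0,0,0,0.009,0,0,0,0,0.012,0,0,0,0,0.015,0,0,0,0,0.018,0,0,0,0,0.021,0,0,0,0,0.024,0,0,0]' | grep -E "pos|force";python3 -m jog '[0,0.002,0,0,0,0,0.003,0,0,0,0,0.003,0,0,0]' | grep -E "pos|force"; python3 -c "
from h import *
st()
im=get_image('wrist');cv2.imwrite('pics/w6.png',im['color'][:,:,::-1])"
```

```text
eef_pos: [0.5114, -0.0431, 0.1495]
ft_force: [-0.7, -1.6, 6.2]
eef_pos: [0.5205, -0.0209, 0.1495]
ft_force: [0.5, -2.5, 5.7]
eef_pos: [0.5217, -0.0179, 0.1495]
ft_force: [0.1, -1.5, 4.7]
t 14.15 stand [ 0.1 51.7  9.9] F [ 0.1 -1.5  4.7] w 0.0005 q [-0.08  0.08  2.04 -0.    1.02  0.31]
```

View pics/w6.png

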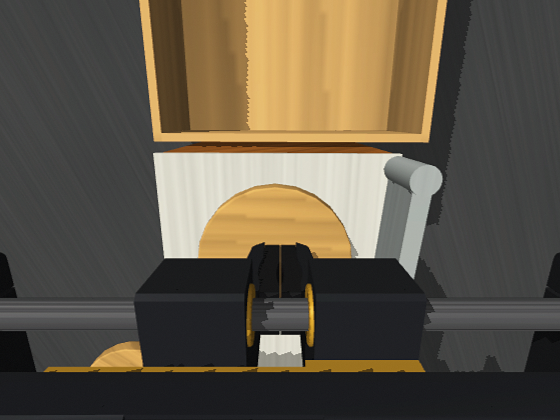

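```bash
python3 -m jog '[0,0,0,-0.001,0,0,0,0,-0.006,0,0,0,0,-0.016,0,0.34,-0.010,0,-0.026,0,0.34,-0.030,0,-0.026,0,0.34,-0.050,0,-0.026,0,0.34,-0.057,0,-0.026,0,0.34,-0.057,0,-0.02,0]' | grep -E "pos|force|width"; python3 -c "
from h import *
st();goal(0,-5,4)
im=get_image('wrist');cv2.imwrite('pics/w7.png',im['color'][:,:,::-1])
im=get_image('top');cv2.imwrite('pics/t7.png',cv2.resize(im['color'][145:275,185:395,::-1],None,fx=3.8,fy=3.8,interpolation=cv2.INTER_CUBIC))"
```

```text
eef_pos: [0.5001, -0.0719, 0.1703]
ft_force: [0.2, -0.7, 0.2]
width: 0.0298
t 15.0 stand [ 0.6 -6.5 30.7] F [ 0.2 -0.7  0.2] w 0.0298 q [-0.19  0.02  2.06  0.    1.06  0.2 ]
shift [0.0014, -0.0007, 0.0267] turn -0.1
```

View pics/w7.png

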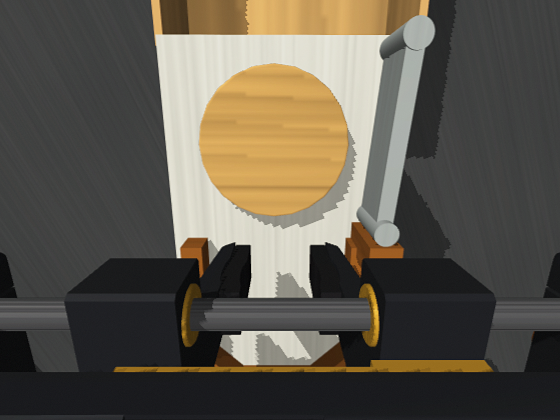

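View pics/t7.png

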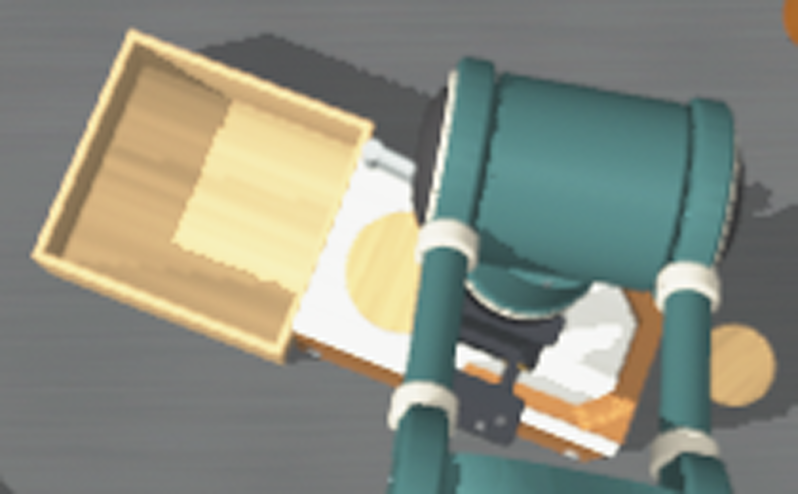

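```bash
python3 - <<'E'
from h import *
from plant import sense
s=sense();Tt=np.eye(4);Tt[:3,:3]=s["eef_rot"];Tt[:3,3]=s["eef_pos"]
im=get_image("wrist");T=Tt@im["tool_from_camera"];K=im["intrinsics"]
for u in[(274,140),(274,216),(199,140),(348,140),(274,64)]:
    p=ray(K,T,u,.1247);print(w2s(p).round(1),(Tt[:3,:3].T@(p-Tt[:3,3])*1e3).round(1))
E
```

```text
[ -2.5  54.1 120.1] [59.8 -1.6 43.7]
[ -2.7  12.8 120.1] [18.6 -1.8 43.7]
[-41.5  54.1 120.1] [ 59.8 -40.6  43.7]
[ 35.9  54.1 120.1] [59.9 36.8 43.6]
[ -2.4  90.4 120.1] [96.1 -1.5 43.7]
```

```bash
python3 -m jog '[0.34,-0.001,-0.0015,0.004,0,0.34,-0.001,-0.0015,0.010,0,0.34,-0.001,-0.0015,0.015,0,0.34,-0.001,-0.0015,0.019,0,0.34,-0.001,-0.0015,0.022,0,0.34,-0.001,-0.0015,0.024,0,0.34,-0.001,-0.0015,0.026,0,0.34,-0.001,-0.0015,0.026,0]' | grep -E "pos|force|width"; python3 -c "
from h import *
st()
im=get_image('side');cv2.imwrite('pics/s8.png',cv2.resize(im['color'][150:290,240:360,::-1],None,fx=4.2,fy=4.2,interpolation=cv2.INTER_CUBIC))"
```

```text
eef_pos: [0.4976, -0.0712, 0.1428]
ft_force: [-0.2, 0.7, -0.7]
width: 0.0297
t 15.95 stand [-2.  -6.7  3.2] F [-0.2  0.7 -0.7] w 0.0297 q [-0.19  0.05  2.09  0.    1.    0.2 ]
```

View pics/s8.png

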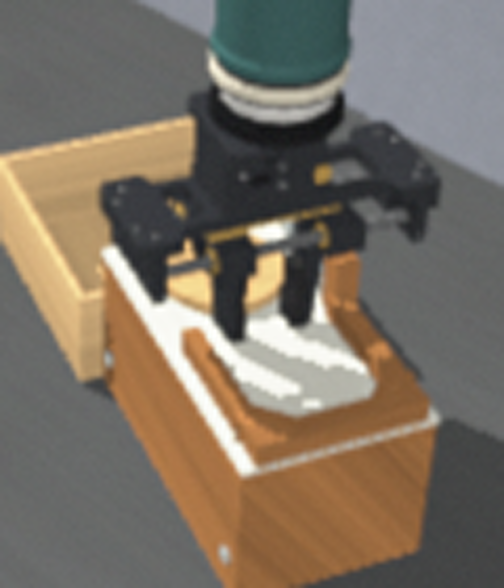

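```bash
python3 -m jog '[0.34,0.002,0,0,0,0.34,0.004,0,0,0,0.34,0.006,0,0,0,0.34,0.0075,0,0,0,0.34,0.0085,0,0,0,0.34,0.0095,0,0,0,0.34,0.0105,0,0,0,0.34,0.0115,0,0,0]' | grep -E "pos|force"; python3 -m jog '[0.34,0.001,0,0,0,0.34,0.002,0,0,0,0.34,0.003,0,0,0,0.34,0.004,0,0,0,0.34,0.005,0,0,0,0.34,0.007,0,0,0,0.34,0.009,0,0,0,0.34,0.011,0,0,0]' | grep -E "pos|force";  python3 -c "
from h import *
st()
im=get_image('wrist');cv2.imwrite('pics/w9.png',im['color'][:,:,::-1])"
```

```text
eef_pos: [0.5021, -0.0605, 0.143]
ft_force: [-0.1, -1.1, 0.3]
eef_pos: [0.5063, -0.0502, 0.143]
ft_force: [0.2, -0.1, -0.4]
t 17.6 stand [-1.9 16.   3.4] F [ 0.2 -0.1 -0.4] w 0.0302 q [-0.15  0.06  2.08 -0.    1.01  0.24]
```

View pics/w9.png

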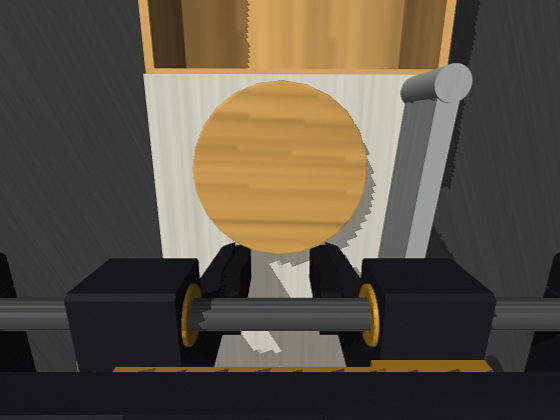

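```bash
python3 -m jog '[0.34,0.002,0,0,0,0.34,0.005,0,0,0,0.34,0.009,0,0,0,0.34,0.013,0,0,0,0.34,0.017,0,0,0,0.34,0.021,0,0,0,0.34,0.025,0,0,0,0.34,0.029,0,0,0]' | grep -E "pos|force"; python3 -c "
from h import *
st()
im=get_image('wrist');cv2.imwrite('pics/w10.png',im['color'][:,:,::-1])"
```

```text
eef_pos: [0.5174, -0.0232, 0.143]
ft_force: [0.6, -0.7, 0.1]
t 18.45 stand [-1.9 45.2  3.4] F [ 0.6 -0.7  0.1] w 0.0301 q [-0.09  0.08  2.06 -0.    1.01  0.3 ]
```

View pics/w10.png

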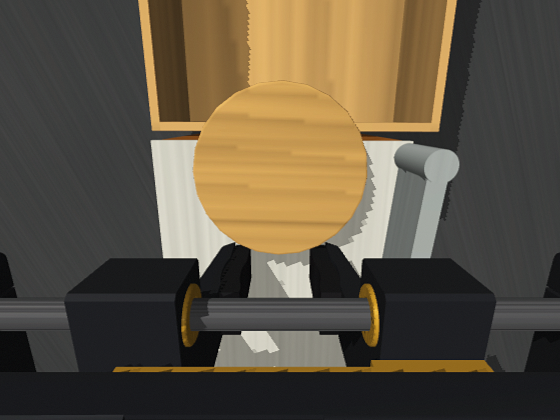

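```bash
python3 -m jog '[0.34,0.003,0,0,0,0.34,0.007,0,0,0,0.34,0.012,0,0,0,0.34,0.019,0,0,0,0.34,0.027,0,0,0,0.34,0.036,0,0,0,0.34,0.042,0,0,0,0.34,0.043,0,0,0]' | grep -E "pos|force"; python3 -c "
from h import *
st()
im=get_image('wrist');cv2.imwrite('pics/w11.png',im['color'][:,:,::-1])"
```

```text
eef_pos: [0.5339, 0.0171, 0.1431]
ft_force: [0.1, 0.5, 0.5]
t 19.3 stand [-1.9 88.7  3.5] F [0.1 0.5 0.5] w 0.0296 q [-0.01  0.11  2.02  0.    1.01  0.37]
```

View pics/w11.png

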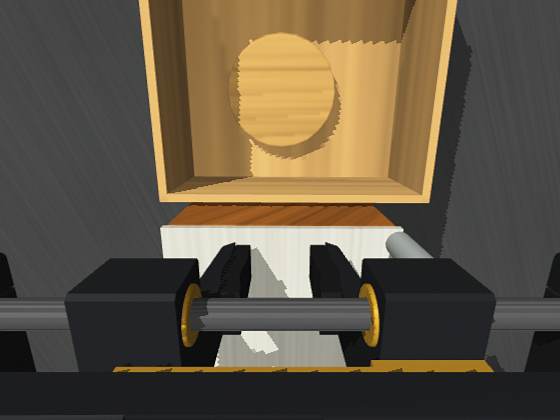

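In the bin. I'll raise the arm clear and check everything.

```bash
python3 -m jog '[0.34,-0.005,0,-0.01,0,0.34,-0.01,0,-0.03,0,0.34,-0.02,0,-0.06,0,0.34,-0.04,0,-0.09,0,0.34,-0.08,0,-0.12,0,0.34,-0.11,0,-0.14,0,0.34,-0.13,0,-0.15,0,0.34,-0.13,0,-0.15,0]' | grep -E "pos|force"; python3 -m jog '[0.34,0,0,0,0,0.34,0,0,0,0,0.34,0,0,0,0,0.34,0,0,0,0]' | grep -E "force|time"; python3 -c "
from h import *
st()
for n in('side','top','wrist'): cv2.imwrite(f'pics/{n}F.png',get_image(n)['color'][:,:,::-1])"
```

```text
eef_pos: [0.4844, -0.1067, 0.2962]
ft_force: [0.3, 0.6, -0.6]
time_s: 20.55
ft_force: [0.3, -0.2, 0.6]
t 20.55 stand [ -2.2 -41.5 152.5] F [ 0.3 -0.2  0.6] w 0.0302 q [-0.26 -0.1   1.94  0.    1.3   0.13]
```

View pics/sideF.png

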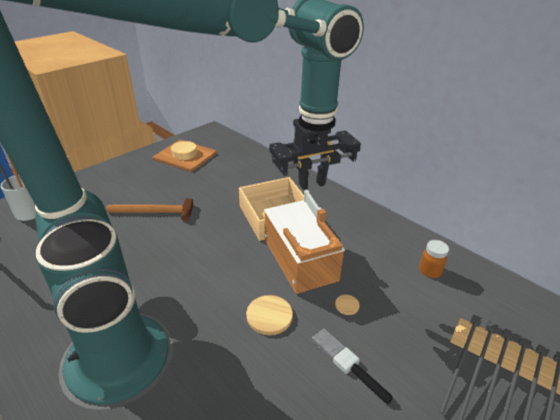

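View pics/topF.png

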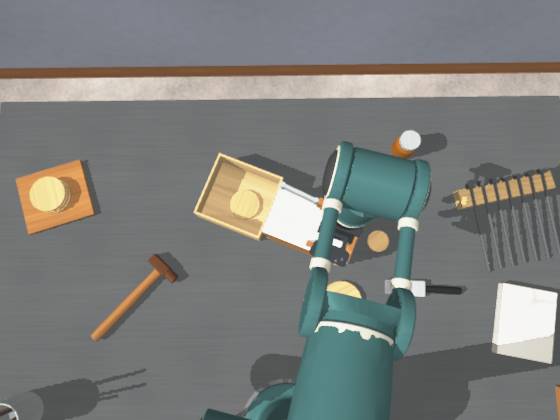

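View pics/wristF.png

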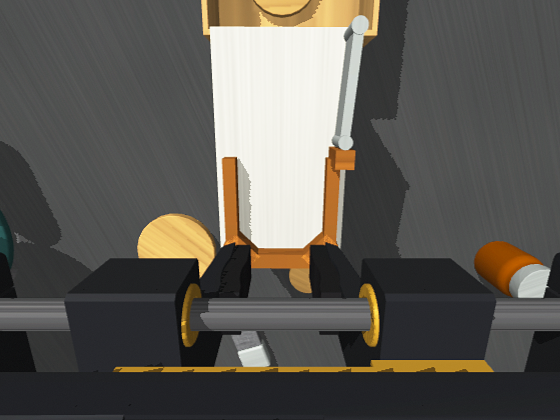

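The coaster lies flat in the bin (top view 246,204) and the nest is empty. The gate is open: wrist view shows the hinge at (343,143) and the tip at (360,25). The brush, jar and mallet are at their starting pixels, and the arm is clear.

```bash
python3 -c "
from plant import job_done
print(job_done())"
```

```text
the job is handed in; nothing more can be done
None
```

The coaster is lying flat in the bin, the gate is open, and the job was handed in at about 20.6 s of the 72 s allowed.

- **Gate:** I swung it open first with the closed fingers, to roughly 1.65 rad by commanded path and pictures. It stayed there.
- **Coaster:** I touched down in 0.4 mm steps and pressed with 5–6 N. I drew it flat out of the nest by about 105 mm, then pushed it from behind with two slightly opened fingers until it dropped off the edge. The highest force I read while touching it was 6.2 N. Force is only reported at the end of each move, so a short peak in between would not show.
- **Last checks:** The pictures show the nest empty, and the brush, jar and mallet where they started. The raised gripper touches nothing and the force reads about zero. The gate angle was judged from the pictures; there is no joint reading for it.
- **Disagreement:** My first stand position from the fixed cameras was about 2–4 mm off the wrist view. I corrected it, and the touch-down height agreed with the correction.

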